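# Pull down the sample locker's flap with the hook pole

### The arm

A 7-joint arm with a two-finger parallel gripper is mounted at the origin on the work surface. World frame = base frame: x ahead of the robot, y to its left, z up, the work surface at z = 0. Lengths are in m, angles in rad, forces in N, time in s.
With the tool pointing down it reaches from about 0.4 to 0.85 m from the base axis. Payload 10.4 kg.
Tool frame: the origin (TCP) lies midway between the tips of the shut fingers; the grasp point (between the pads) lies 19 mm behind it; z points along the fingers, y is the line along which they close (so a half turn about z gives the same grasp; the last joint's range is limited). The gripper opens to 85 mm and grips with 20 to 120 N. Pads are 22 mm wide; open, the fingers measure 114 mm over their backs; the gripper's body (76 mm by 85 mm) begins 54 mm behind the grasp point. The pads swing forward as they close: fully open they stand 13 mm farther back than shut.
Start: joints at [1.242, 0.332, -0.065, 1.46, 0.022, 1.35, -0.088], TCP at [0.188, -0.596, 0.231] pointing down, gripper open.
Joint ranges: [-2.6, 2.6], [-0.5, 2.12], [-1.47, 1.34], [0.16, 2.42], [-1.27, 4.41], [0.06, 2.06], [-2.6, 2.6]. Speed limits (rad/s): [2.22, 2.22, 2.79, 2.79, 3.14, 3.14, 3.14].

### API

Orientations are given as a unit quaternion [x, y, z, w].
In Python, from workcell import get_obs, camera, camera_params, hand_in gives the robot as it stands.
- The arm moves only by the tool carry_out, never from a script. Its argument "commands" is a list that holds one entry, the list of rows, each a list of 6 numbers: the shift along the tool's x, y, z in units of 40 mm (1.0 is 40 mm), then the turn, a rotation vector about the tool's x, y, z in units of 6 degrees (1.0 is 6 degrees). In form: [[[x, y, z, ax, ay, az], ...]]. A call has 1 to 20 rows; each row shifts and turns the commanded pose from where the row before left it, along the tool's axes as they then stand; what a row does not reach is not made up. A row lasts 1/12 s, in which the tool goes at most 41.7 mm and 7.16 degrees, less where a joint would pass 70% of its speed; a pose out of reach is approached as far as the arm can. A call is refused whole if a number of a shift passes 1 or a number of a turn 1, either way. A call with a gripper value outside its range is refused whole. "hand" is the closure, from -1 (fully open) to 1 (shut), set as the call begins (left out, the last holds). The fingers move at their own pace and stop on an object; "force" is the grip in N (left out, the last holds). Time passes only in rows, so rows that do not move let the fingers close. It gives the time, the measured TCP pose, the force, the opening and the grip force at its end, in the units of the state.
- get_obs(): the state, without advancing time (a new reading comes with each control period).
- camera(name): name is "side" or "top" or "wrist"; returns the picture (400x640x3 uint8, red, green, blue); there is no depth.
- camera_params(name): a dict with "mtx" (3x3 intrinsics, pixels), "k1" (the pictures are not rectified: a ray, as slopes to the right and down, at radius r is drawn at 1 + k1 r^2 times it, then the intrinsics apply), "R" (3x3) and "t" (3): a world point X has camera coordinates R X + t. Camera axes: x right, y down, z forward; pixel columns grow to the right and rows downward; lengths in m; the calibration is good to about 2 mm. A picture is of the moment at which its call begins: read the wrist's pose just before it. camera_params takes no time and is no camera call; for the wrist camera it gives the pose at the moment of the call.
- hand_in(): hands the job in; it is judged then, once.
The state is a dict: "clock": time; "joint_pos": joint angles; "joint_velocities": joint speeds; "tau": joint torques, N m; "position": TCP position; "ee_rot": TCP orientation; "ft_force": force on the tool from outside, world axes, zero at the start; "torque": the same for the moment, N m; "grip_width": opening from 0.0 (shut) to 1.0 (fully open); "grasp_force": force on a finger pad.
Only numpy, scipy, OpenCV 4.12 (cv2) and the standard library are available. Lean on these libraries where they do the work, as an engineer would, in place of code of your own. Each camera call takes 0.05 s, during which the arm holds its last target. There are 200 camera calls.

### The job

Take the hook pole from its rest by its handle, hook its prong over the crossbar of the brass eye on top of the locker's flap and, with the hook in the eye, swing the flap gently down until it is fully open against its stop. Then ease off and unhook, lay the pole back in its rest as it lay before and let go. Touch the locker and flap only with the pole and never force it (stay under 15 N), and leave everything else where it is.

Things in the scene. Friction and masses are not known exactly. Their poses are not given: they have to be found in the camera images.
- pole: Hook pole, 0.22 kg. Origin: on its axis at the place to grip, near its centre of mass. x runs to the hook end, z up as it lies in the rest. Wooden handle 20 wide (y) x 26 mm high (z), from x -150 to +50 mm; then a 10 mm orange rod on the axis to x 130 mm, ending in a prong. Rod: see hook_tip. Grip hard, or it pitches in the fingers
- hook_tip (a point): end of the pole's prong: a round-ended 8 mm dia steel pin that points along -z of the pole, its end at (130, 0, -25) mm in the pole's frame, 20 mm below the rod's underside. The rod is slender and springs up and down (z) where it leaves the handle: about 1.6 mm per newton at the hook, so the hook lags behind the hand under load
- rest: Fixed wooden pole rest: board 300 x 70 x 12 mm, x along the pole lying in it, towards the hook end. Two saddles with outward-flared cheeks, at x -115 mm (handle; floor 49 mm high, 23 mm wide) and x +85 mm (rod; floor 57 mm high, 13 mm wide); cheek tops under 88 mm. Between them the handle is free, 37 mm above the board. Origin: on the bench
- rest_seat (a point): where the pole's origin is when it lies in the rest: 62 mm above the bench, pole axes parallel to the rest's
- locker: Fixed dark steel sample locker with red bin fronts below, 280 mm wide (y), 200 mm deep (x from 0 to 200), 293 mm high. Its front faces -x. Origin: bottom of the front face's centre, on the bench
- flap (a joint): Drop-front flap of the locker: 0 = shut (upright), grows as its top swings out towards -x of the locker and down, to the stop at 1.57 (level). Plywood, 262 mm wide, 12 mm thick, top edge 125 mm from the hinge. Stiff hinge (0.65 Nm friction, 0.4 Nm/rad return spring) that stays where left: about 4 N at the eye at first, 6 to 9 N near the stop. May start up to 0.16 ajar
- flap_hinge (a point): midpoint of the flap's hinge line, 170 mm above the bench, 6 mm in front of the locker's front face; the hinge line is parallel to the locker's y
- eye (a point): Brass eye: closed loop of 6 mm wire standing up from the middle of the flap's top edge, in the flap's plane. Point: middle of the crossbar's axis, 147 mm from the hinge. Opening 12 mm wide, 19 mm from panel edge to bar. Axes turn with the flap: z from hinge to eye, y along the hinge, x into the locker when shut. Hook over the bar from above, prong on the locker's side, rod lying on the bar
- wax_tin: steel tin, 68 mm dia, 60 mm tall, standing on the bench in front of the locker, below where the flap comes down; leave alone. Origin: centre of underside
- tape_roll: yellow tape roll, 90 mm dia, 25 mm tall, lying on the locker's roof; leave alone. Origin: centre of underside
- sanding_block: cork block 100 x 50 x 30 mm lying beside the pole rest; leave alone. Origin: centre of underside
- glue_bottle: white bottle with orange cap, 60 mm dia, 150 mm tall; leave alone. Origin: centre of underside
- small_frame: small gilt picture frame 170 x 130 x 20 mm lying flat; leave alone. Origin: centre of underside
- screwdriver: red-handled screwdriver lying on the bench; leave alone
- varnish_jar: amber jar with black lid, 64 mm dia, 80 mm tall; leave alone. Origin: centre of underside

How it is judged:
By the outcome, as a careful person would: the job done as asked, in the order asked, and still so for the second after the job is handed in, with the robot touching nothing.
It also fails if it takes over 64 s, if anything falls off the work surface, if the arm or the gripper's body presses on something with over 40 N, if the wrist force passes 120 N, or if a joint passes its speed limit or range.

## Working session

There is one attempt and no reset: what is moved stays moved. The work goes in short steps, Python scripts to look and compute and a tool call to move; the robot and the scene stay as the last step left them, time stands still between calls to the robot, and variables do not carry over. Pictures are saved under pics/ and viewed, at most 10 in all, crops included, and the job is handed in when it is done.

Besides the shell and the picture viewer there is one more tool, called by a JSON object that holds its "method" and its "body". carry_out: Moves the arm, as the interface text tells. Its arguments: {"type":"object","properties":{"commands":{"type":"array"},"hand":{"type":"number"},"force":{"type":"number"}},"required":["commands"]}

```bash
mkdir -p pics; cat > h.py <<'E'
import numpy as np, cv2
from workcell import get_obs, camera, camera_params, hand_in
def snap(n,f):
    p=camera_params(n); im=camera(n); cv2.imwrite('pics/'+f,cv2.cvtColor(im,cv2.COLOR_RGB2BGR)); np.savez('pics/'+f[:-4],im=im,**{k:np.array(v) for k,v in p.items()}); return im,p
def ray(p,u,v):
    K=np.array(p['mtx']);k=float(p['k1'])
    d=cv2.undistortPoints(np.array([[[u,v]]],float),K,np.array([k,0,0,0,0.]))[0,0]
    # drawn radius = (1+k r^2) r
    R=np.array(p['R']);t=np.array(p['t'])
    return -R.T@t, R.T@np.array([d[0],d[1],1.])
def onz(p,u,v,z):
    c,d=ray(p,u,v); return c+d*(z-c[2])/d[2]
def tri(p1,uv1,p2,uv2):
    a,d=ray(p1,*uv1);b,e=ray(p2,*uv2)
    s=np.linalg.lstsq(np.c_[d,-e],b-a,rcond=None)[0]
    P,Q=a+s[0]*d,b+s[1]*e
    return (P+Q)/2,np.linalg.norm(P-Q)
def proj(p,X):
    return cv2.projectPoints(np.array(X,float).reshape(-1,1,3),cv2.Rodrigues(np.array(p['R']))[0],np.array(p['t'],float),np.array(p['mtx']),np.array([float(p['k1']),0,0,0,0]))[0].reshape(-1,2)
E
python3 - <<'E'
from h import *
o=get_obs(); print({k:np.round(v,3).tolist() for k,v in o.items()})
for n in ['side','top']:
    im,p=snap(n,n+'0.png'); print(n,np.round(-np.array(p['R']).T@np.array(p['t']),3),np.round(p['R'],2).tolist(),p['mtx'],p['k1'])
E
```

```text
{'clock': 0.0, 'joint_pos': [1.242, 0.333, -0.065, 1.461, 0.022, 1.35, -0.088], 'joint_velocities': [-0.001, 0.001, 0.0, -0.0, -0.001, 0.001, -0.0], 'tau': [0.001, -62.544, 0.05, -39.16, 0.016, 0.01, -0.0], 'position': [0.188, -0.596, 0.231], 'ee_rot': [0.988, 0.152, -0.0, -0.001], 'ft_force': [-1.063, -0.48, 0.333], 'torque': [0.039, -0.017, 0.0], 'grasp_force': 0.0, 'grip_width': 1.002}
side [-0.173  0.924  0.875] [[-0.78, -0.63, 0.01], [-0.32, 0.39, -0.86], [0.54, -0.67, -0.5]] [[427.73892227   0.         317.70456185]
 [  0.         427.73892227 197.35709847]
 [  0.           0.           1.        ]] -0.026916561372063975
top [0.332 0.017 1.519] [[0.02, -1.0, 0.0], [-0.98, -0.02, -0.18], [0.18, -0.0, -0.98]] [[395.82064125   0.         320.65266534]
 [  0.         395.82064125 202.22876425]
 [  0.           0.           1.        ]] -0.0033601185829403944
```

View pics/top0.png

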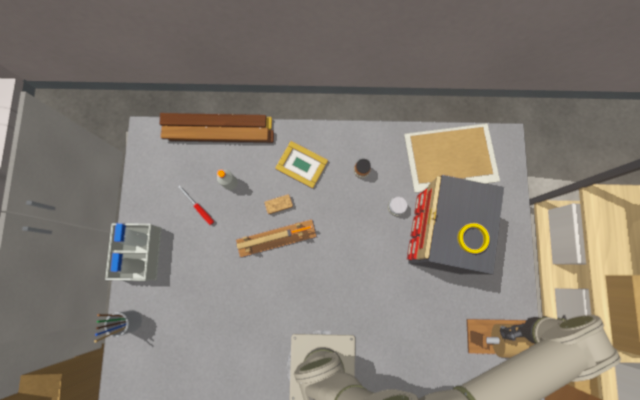

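View pics/side0.png

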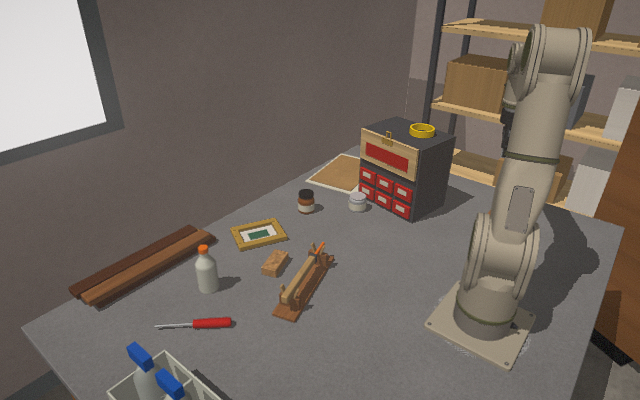

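```bash
python3 - <<'E'
import cv2,numpy as np
t=cv2.imread('pics/top0.png');s=cv2.imread('pics/side0.png')
f=lambda i,x,y,w,h:cv2.resize(i[y:y+h,x:x+w],(400,300),interpolation=cv2.INTER_CUBIC)
cv2.imwrite('pics/c0.png',np.vstack([np.hstack([f(t,230,205,100,75),f(t,395,170,120,90)]),np.hstack([f(s,265,235,100,75),f(s,350,110,100,75)])]))
E
```

```text
(no output)
```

View pics/c0.png

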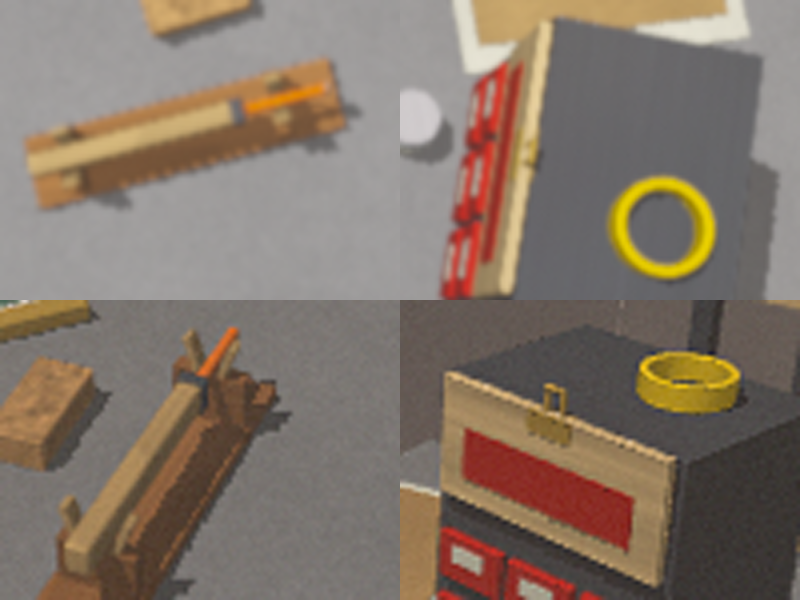

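```bash
cat >> h.py <<'E'
def ld(f): return dict(np.load('pics/'+f+'.npz'))
E
python3 - <<'E'
from h import *
T=ld('top0');S=ld('side0')
im=T['im'].astype(int)
m=((im[...,0]>200)&(im[...,1]>80)&(im[...,1]<150)&(im[...,2]<70)).astype(np.uint8); m[:, :270]=0;m[:200]=0;m[260:]=0
ys,xs=np.nonzero(m);print('orange',len(xs),xs.min(),xs.max(),[onz(T,u,v,.067).round(4) for u,v in((xs[xs<xs.min()+2].mean(),ys[xs<xs.min()+2].mean()),(xs[xs>xs.max()-2].mean(),ys[xs>xs.max()-2].mean()))])
a,b=onz(T,237,245.7,.075),onz(T,289.3,232.5,.075); e=onz(T,312,226.7,.067)
print(a,b,e,np.linalg.norm(a-b),np.linalg.norm((e-a)[:2]),np.arctan2(*(b-a)[1::-1]),np.arctan2(*(e-a)[1::-1]))
print('eye',tri(T,(434.9,215.9),S,(388.75,131.5)), onz(T,434.9,215.9,.317))
print('flap corner L',tri(T,(440,176.6),S,(361.5,128.3)))
for u,v in((440.9,176),(503,187.4)): print(onz(T,u,v,.293))
# roof in top: dark region
r=((im.max(2)<85)&(im.max(2)-im.min(2)<25)).astype(np.uint8); r[:170]=0;r[280:]=0;r[:,:405]=0;r[:,510:]=0
m2=((im[...,0]>180)&(im[...,2]<60)&(im[...,1]>150)).astype(np.uint8)
r=cv2.morphologyEx(r|m2,cv2.MORPH_CLOSE,np.ones((9,9)))
c=max(cv2.findContours(r,0,2)[0],key=cv2.contourArea); q=cv2.approxPolyDP(c,6,True)[:,0]; print(q.tolist())
for u,v in q: print(onz(T,u,v,.293).round(4))
E
```

```text
orange 49 292 310 [array([0.4843, 0.1191, 0.067 ]), array([0.5009, 0.0573, 0.067 ])]
[0.42645429 0.31852282 0.075     ] [0.47775933 0.13008831 0.075     ] [0.50141633 0.04774714 0.067     ] 0.19529405870873845 0.28096045083846616 -1.3049700290333714 -1.300718538396716
eye (array([ 0.51351168, -0.33095502,  0.32257735]), np.float64(0.0054047013005115024)) [ 0.51198821 -0.33390454  0.317     ]
flap corner L (array([ 0.64508386, -0.3599946 ,  0.29309328]), np.float64(0.0061173332595312905))
[ 0.64447695 -0.36450805  0.293     ]
[ 0.61073056 -0.56058193  0.293     ]
[[465, 225], [461, 244], [483, 252], [486, 230]]
[ 0.4885 -0.4339  0.293 ]
[ 0.4292 -0.4187  0.293 ]
[ 0.4057 -0.4855  0.293 ]
[ 0.474  -0.4987  0.293 ]
```

```bash
cat >> h.py <<'E'
from scipy.spatial.transform import Rotation as Rn
def toolR(yaw): return np.array([[np.cos(yaw),np.sin(yaw),0],[np.sin(yaw),-np.cos(yaw),0],[0,0,-1.]]).T.T
def go(P,yaw=None,R=None,o=None):
    "shift (tool axes, units) from here, then turn units"
    o=o or get_obs(); A=Rn.from_quat(o['ee_rot']); 
    if R is None: R=toolR(yaw)
    print('shift',(A.inv().apply(np.array(P)-o['position'])/.04).round(2),'turn',((A.inv()*Rn.from_matrix(R)).as_rotvec(True)/6).round(2))
E
python3 - <<'E'
from h import *
o=get_obs();p=camera_params('wrist');A=Rn.from_quat(o['ee_rot']).as_matrix()
print(A.round(3),toolR(.305).round(3))
print('cam in tool',A.T@(-p['R'].T@p['t']-o['position']),(np.array(p['R'])@A).round(2).tolist(),p['mtx'][0],p['k1'])
go([.56,-.20,.5],1.40)
E
```

```text
[[ 0.954  0.301 -0.   ]
 [ 0.301 -0.954  0.001]
 [-0.    -0.001 -1.   ]] [[ 0.954  0.3    0.   ]
 [ 0.3   -0.954  0.   ]
 [ 0.     0.    -1.   ]]
cam in tool [ 0.07379196  0.00029636 -0.14215132] [[0.0, 1.0, 0.0], [-0.96, 0.0, -0.29], [-0.29, -0.0, 0.96]] [306.04851738   0.         322.8068411 ] -0.04086327452427568
shift [11.85 -6.64 -6.73] turn [-1.000e-02 -1.000e-02 -1.045e+01]
```

{"method": "carry_out", "body": {"commands": [[[0,0,-0.5,0,0,-0.87],[0,0,-0.5,0,0,-0.87],[0,0,-0.5,0,0,-0.87],[0,0,-0.5,0,0,-0.87],[0,0,-0.5,0,0,-0.87],[0,0,-0.5,0,0,-0.87],[0,0,-0.5,0,0,-0.87],[0,0,-0.5,0,0,-0.87],[0,0,-0.5,0,0,-0.87],[0,0,-0.5,0,0,-0.87],[0,0,-0.5,0,0,-0.87],[0,0,-0.5,0,0,-0.87]]]}}

```text
clock: 1.1
position: [0.188, -0.5958, 0.4719]
ee_rot: [0.764, 0.646, 0.0, -0.0]
ft_force: [-0.6, -0.2, 0.8]
grip_width: 1.001
grasp_force: 0.0
```

```bash
python3 - <<'E'
from h import *
print(get_obs()['position'],get_obs()['clock'])
go([.56,-.20,.46],1.40)
E
```

```text
[ 0.18802904 -0.59584915  0.47193903] 1.1
shift [11.31  7.52  0.3 ] turn [-0.   -0.01  0.03]
```

{"method": "carry_out", "body": {"commands": [[[0.75,0.5,0.02,0,0,0],[0.75,0.5,0.02,0,0,0],[0.75,0.5,0.02,0,0,0],[0.75,0.5,0.02,0,0,0],[0.75,0.5,0.02,0,0,0],[0.75,0.5,0.02,0,0,0],[0.75,0.5,0.02,0,0,0],[0.75,0.5,0.02,0,0,0],[0.75,0.5,0.02,0,0,0],[0.75,0.5,0.02,0,0,0],[0.75,0.5,0.02,0,0,0],[0.75,0.5,0.02,0,0,0],[0.75,0.5,0.02,0,0,0],[0.75,0.5,0.02,0,0,0],[0.75,0.5,0.02,0,0,0],[0,0,0,0,0,0],[0,0,0,0,0,0]]]}}

```text
clock: 2.52
position: [0.5617, -0.2017, 0.4582]
ee_rot: [0.764, 0.646, -0.0, -0.001]
ft_force: [-0.0, -0.2, -0.1]
grip_width: 1.001
grasp_force: 0.0
```

```bash
python3 - <<'E'
from h import *
o=get_obs();print(o['position'],o['clock'],o['joint_pos'])
im,p=snap('wrist','w1.png')
print(proj(p,[.512,-.332,.317]))
E
```

```text
[ 0.56173779 -0.20165102  0.45823813] 2.5167 [ 0.63081253  0.30813073 -0.51835035  1.05243975  0.1543363   1.81817233
  0.00344968]
[[296.8443655  304.40063724]]
```

View pics/w1.png

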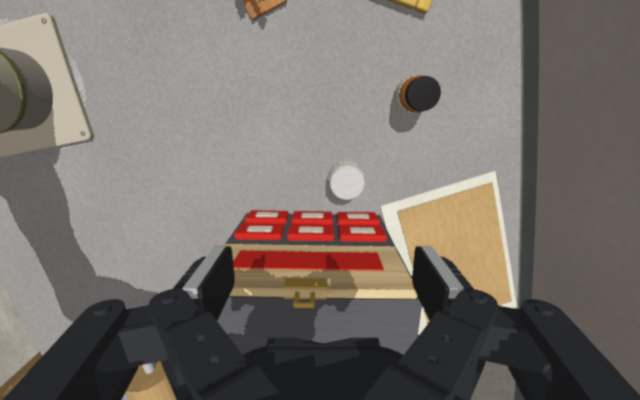

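```bash
python3 - <<'E'
import cv2
i=cv2.imread('pics/w1.png');cv2.imwrite('pics/c1.png',cv2.resize(i[235:335,220:420],(800,400),interpolation=cv2.INTER_CUBIC))
E
```

```text
(no output)
```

View pics/c1.png

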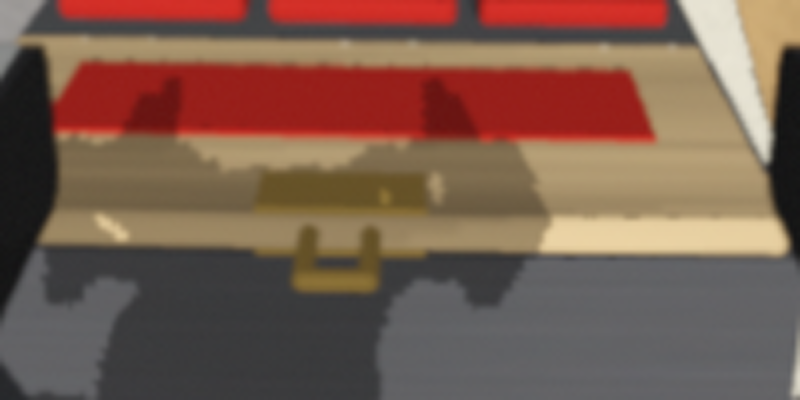

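```bash
python3 - <<'E'
from h import *
W=ld('w1');S=ld('side0');T=ld('top0')
bar=onz(W,304,305.75,.3165);print('bar',bar, 'tri side',tri(W,(304,305.75),S,(388.75,131.5)))
L,R=onz(W,230,296.5,.2945),onz(W,416.25,298.25,.2945)
d=(R-L)/np.linalg.norm(R-L);print('edge',L,R,np.linalg.norm(R-L),'yaw of edge',np.arctan2(d[1],d[0]))
n=np.array([-d[1],d[0],0]); print('normal n',n,'yaw pole',np.arctan2(-n[1],-n[0]))
# front of locker near bottom: flap lower edge at z .17
l,r=onz(W,227.5,244.25,.17),onz(W,394.25,246,.17); print('low',l,r,np.arctan2(*(r-l)[1::-1]),'out of lower front edge',(l-L)@n,(r-L)@n)
F=onz(W,356.25,289.25,.2945);F2=onz(W,230,288,.2945);print('front top out',(F-L)@n,(F2-L)@n,'bar out',(bar-L)@n,'bar along',(bar-R)@d)
E
```

```text
bar [ 0.51927441 -0.33533871  0.3165    ] tri side (array([ 0.51918475, -0.33391544,  0.31984857]), np.float64(0.0020704582721552604))
edge [ 0.43175341 -0.32491604  0.2945    ] [ 0.64634235 -0.36328057  0.2945    ] 0.21799140593083607 yaw of edge -0.17691243473350646
normal n [0.17599104 0.98439177 0.        ] yaw pole -1.747708761528403
low [ 0.39392606 -0.31170183  0.17      ] [ 0.64852642 -0.3572765   0.17      ] -0.17712873994103032 out of lower front edge 0.006350681016527858 0.006294734272794717
front top out 0.011883264753350112 0.011528326103200393 bar out 0.005142922447306065 bar along -0.13000215548505223
```

```bash
python3 - <<'E'
from h import *
go([.466,.174,.26],1.84)
E
```

```text
shift [ 8.9  -3.93  4.97] turn [-0.01 -0.   -4.2 ]
```

{"method": "carry_out", "body": {"commands": [[[0.74,-0.33,0.41,0,0,0],[0.74,-0.33,0.41,0,0,0],[0.74,-0.33,0.41,0,0,0],[0.74,-0.33,0.41,0,0,0],[0.74,-0.33,0.41,0,0,0],[0.74,-0.33,0.41,0,0,0],[0.74,-0.33,0.41,0,0,0],[0.74,-0.33,0.41,0,0,0],[0.74,-0.33,0.41,0,0,0],[0.74,-0.33,0.41,0,0,0],[0.74,-0.33,0.41,0,0,0],[0.74,-0.33,0.41,0,0,0],[0,0,0,0,0,-0.84],[0,0,0,0,0,-0.84],[0,0,0,0,0,-0.84],[0,0,0,0,0,-0.84],[0,0,0,0,0,-0.84],[0,0,0,0,0,0],[0,0,0,0,0,0]]]}}

```text
clock: 4.15
position: [0.4656, 0.1719, 0.2626]
ee_rot: [0.608, 0.794, -0.0, 0.0]
ft_force: [-0.1, 0.2, -0.2]
grip_width: 0.999
grasp_force: 0.0
```

```bash
python3 - <<'E'
from h import *
o=get_obs();print(o['position'],o['clock'],o['joint_pos'])
im,p=snap('wrist','w2.png')
E
```

```text
[0.46558113 0.17190847 0.26259276] 4.15 [ 0.35154793  0.09360909 -0.83463821  1.70863298  0.0714941   1.37044995
 -0.23186532]
```

View pics/w2.png

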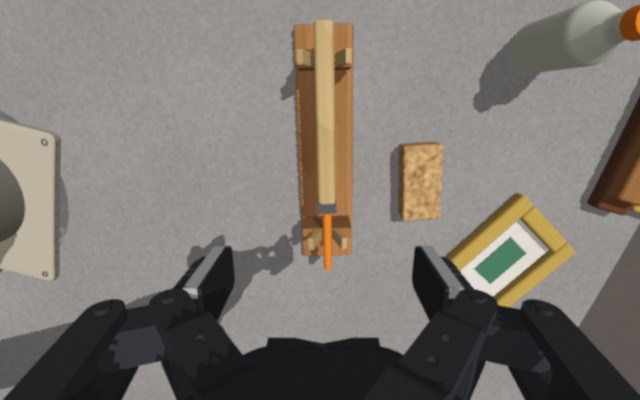

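```bash
python3 - <<'E'
from h import *
W=ld('w2');im=W['im'].astype(int)
m=(im[...,0]>170)&(im[...,1]>140)&(im[...,2]>80)&(im[...,0]-im[...,2]>40)
P=[]
for v in range(80,200,4):
    x=np.nonzero(m[v,300:350])[0]+300
    if len(x)>8: P.append((x.mean(),v,len(x)))
P=np.array(P);print(P[::8])
Q=np.array([onz(W,u,v,.075) for u,v,_ in P]);y=np.polyfit(Q[:,1],Q[:,0],1);print('handle yaw',np.arctan2(-1,-y[0]),'res',np.abs(np.polyval(y,Q[:,1])-Q[:,0]).max())
col=np.nonzero(m[5:60,322:327].mean(1)>.5)[0]+5; fr=np.nonzero(m[150:230,324:330].mean(1)>.5)[0].max()+150; print(col.min(),fr)
a,b=onz(W,324,col.min(),.075),onz(W,327,fr+.5,.075)
og=(im[...,0]>200)&(im[...,1]<140)&(im[...,2]<60);og[:,:300]=0;og[:,350:]=0
ys,xs=np.nonzero(og);e=onz(W,xs[ys>ys.max()-3].mean(),ys.max()+.5,.065);s=onz(W,xs[ys<ys.min()+3].mean(),ys.min()-.5,.067);print('rod start,end',s,e,ys.min(),ys.max())
d=np.array([np.cos(np.arctan2(-1,-y[0])),np.sin(np.arctan2(-1,-y[0])),0])
print('a,b',a,b,(b-a)@d,(e-a)@d,(s-a)@d,'lat of e',np.cross(d,e-a)[2]); print('origin from a',a+.15*d,'from e',e-.134*d,'yaw e-a',np.arctan2(*(e-a)[1::-1]))
O=a+.15*d; go([O[0],O[1],.12],np.arctan2(-y[0]*0+1,y[0])) 
E
```

```text
[[325.   80.   17. ]
 [325.5 112.   16. ]
 [326.  144.   15. ]
 [326.5 176.   16. ]]
handle yaw -1.2853158881579696 res 0.0007379897383558709
20 203
rod start,end [0.48599267 0.12197114 0.067     ] [0.50518257 0.05168146 0.065     ] 215 268
a,b [0.42858184 0.31790601 0.075     ] [0.48101181 0.13749982 0.075     ] 0.18786976180602946 0.2770216762404405 0.2041726357830427 lat of e -0.0014733244802761086
origin from a [0.47082462 0.17397704 0.075     ] from e [0.4674457  0.18025801 0.065     ] yaw e-a -1.2906342827655422
shift [0.01 0.14 3.56] turn [ 0.    0.01 -0.21]
```

```bash
python3 - <<'E'
from h import *
go([.4695,.1765,.043],1.8516)
E
```

```text
shift [0.08 0.12 5.49] turn [ 0.    0.01 -0.17]
```

{"method": "carry_out", "body": {"commands": [[[0.08,0.12,0,0,0,-0.17],[0,0,0.7,0,0,0],[0,0,0.7,0,0,0],[0,0,0.7,0,0,0],[0,0,0.7,0,0,0],[0,0,0.7,0,0,0],[0,0,0.7,0,0,0],[0,0,0.5,0,0,0],[0,0,0.4,0,0,0],[0,0,0.2,0,0,0],[0,0,0.19,0,0,0],[0,0,0,0,0,0],[0,0,0,0,0,0]]]}}

```text
clock: 5.28
position: [0.4694, 0.1777, 0.0434]
ee_rot: [0.599, 0.801, 0.0, 0.0]
ft_force: [-0.0, 0.7, 1.4]
grip_width: 0.999
grasp_force: 0.0
```

{"method": "carry_out", "body": {"commands": [[[0,0,0,0,0,0],[0,0,0,0,0,0],[0,0,0,0,0,0],[0,0,0,0,0,0],[0,0,0,0,0,0],[0,0,0,0,0,0],[0,0,0,0,0,0],[0,0,0,0,0,0],[0,0,0,0,0,0],[0,0,0,0,0,0]]], "hand": 1, "force": 20}}

```text
clock: 6.12
position: [0.4691, 0.1774, 0.043]
ee_rot: [0.599, 0.801, -0.0, 0.0]
ft_force: [-1.1, -1.5, 4.7]
grip_width: 0.229
grasp_force: 27.6
```

{"method": "carry_out", "body": {"commands": [[[0,0,0,0,0,0],[0,0,0,0,0,0],[0,0,0,0,0,0],[0,0,0,0,0,0]]], "hand": 1, "force": 120}}

```text
clock: 6.45
position: [0.4692, 0.1774, 0.0431]
ee_rot: [0.599, 0.801, -0.0, 0.0]
ft_force: [-1.7, -1.5, 6.2]
grip_width: 0.213
grasp_force: 116.9
```

```bash
python3 - <<'E'
from h import *
import json
o=get_obs();print({k:np.round(v,4).tolist() for k,v in o.items()})
json.dump([list(o['position']),list(o['ee_rot'])],open('seat.json','w'))
E
```

```text
{'clock': 6.45, 'joint_pos': [0.234, 0.3684, -0.7788, 1.9465, 0.3163, 0.9512, -0.412], 'joint_velocities': [0.0003, 0.0005, -0.0002, 0.0005, 0.0001, -0.001, -0.0007], 'tau': [-0.4446, -45.0217, -8.6225, -30.3328, 0.0647, -0.7242, -0.0723], 'position': [0.4692, 0.1774, 0.0431], 'ee_rot': [0.5992, 0.8006, -0.0, 0.0001], 'ft_force': [-1.7465, -1.4717, 6.1969], 'torque': [-0.2458, 0.4093, 0.0873], 'grasp_force': 116.9443, 'grip_width': 0.2133}
```

{"method": "carry_out", "body": {"commands": [[[0,0,-0.2,0,0,0],[0,0,-0.3,0,0,0],[0,0,-0.5,0,0,0],[0,0,-0.8,0,0,0],[0,0,-0.9,0,0,0],[0,0,-0.9,0,0,0],[0,0,-0.9,0,0,0],[0,0,-0.9,0,0,0],[0,0,-0.9,0,0,0],[0,0,-0.9,0,0,0],[0,0,-0.8,0,0,0],[0,0,-0.4,0,0,0],[0,0,0,0,0,0],[0,0,0,0,0,0]]]}}

```text
clock: 7.62
position: [0.4689, 0.178, 0.3797]
ee_rot: [0.599, 0.801, 0.001, 0.0]
ft_force: [0.2, -0.9, -3.0]
grip_width: 0.216
grasp_force: 117.4
```

```bash
python3 - <<'E'
from h import *
o=get_obs();print({k:np.round(o[k],4).tolist() for k in('position','ft_force','torque','clock')})
im,p=snap('wrist','w3.png')
A=Rn.from_quat(o['ee_rot']).as_matrix()
for x in(.05,.13): print(proj(p,o['position']+A@np.array([-x,0,-.019])))
E
```

```text
{'position': [0.4689, 0.178, 0.3797], 'ft_force': [0.193, -0.855, -2.9833], 'torque': [-0.046, -0.0011, 0.0819], 'clock': 7.6167}
[[320.71361185 356.42499914]]
[[320.96791344 461.16044146]]
```

View pics/w3.png

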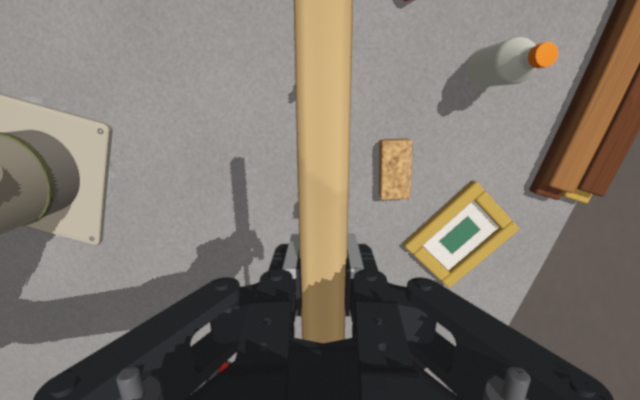

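```bash
python3 - <<'E'
from h import *
go([.5401,-.2191,.375],1.3938)
E
```

```text
shift [-10.02  -1.09   0.09] turn [-0.    0.    4.43]
```

{"method": "carry_out", "body": {"commands": [[[-0.4,-0.04,0,0,0,0],[-0.74,-0.08,0,0,0,0],[-0.74,-0.08,0,0,0,0],[-0.74,-0.08,0,0,0,0],[-0.74,-0.08,0,0,0,0],[-0.74,-0.08,0,0,0,0],[-0.74,-0.08,0,0,0,0],[-0.74,-0.08,0,0,0,0],[-0.74,-0.08,0,0,0,0],[-0.74,-0.08,0,0,0,0],[-0.74,-0.08,0,0,0,0],[-0.74,-0.08,0,0,0,0],[-0.74,-0.08,0,0,0,0],[-0.74,-0.09,0.09,0,0,0.63],[0,0,0,0,0,0.8],[0,0,0,0,0,0.8],[0,0,0,0,0,0.8],[0,0,0,0,0,0.8],[0,0,0,0,0,0.6],[0,0,0,0,0,0]]]}}

```text
clock: 9.33
position: [0.5398, -0.219, 0.3737]
ee_rot: [0.768, 0.64, -0.001, -0.001]
ft_force: [0.7, 0.8, -2.1]
grip_width: 0.219
grasp_force: 117.3
```

{"method": "carry_out", "body": {"commands": [[[0,0,0,0,0,0],[0,0,0,0,0,0],[0,0,0,0,0,0],[0,0,0,0,0,0]]]}}

```text
clock: 9.67
position: [0.5402, -0.2193, 0.3751]
ee_rot: [0.767, 0.642, -0.0, -0.0]
ft_force: [-0.5, 0.8, -2.3]
grip_width: 0.216
grasp_force: 117.3
```

```bash
python3 - <<'E'
from h import *
o=get_obs();print({k:np.round(o[k],4).tolist() for k in('position','ft_force','torque','clock')})
T,p=snap('top','t4.png');S,q=snap('side','s4.png')
A=Rn.from_quat(o['ee_rot']).as_matrix();go([.5401,-.2191,.375],1.3938)
tip=o['position']+A@np.array([-.13,0,-.019]);print(tip,proj(p,tip),proj(q,tip))
f=lambda i,c,w:cv2.resize(i[int(c[1])-w*3//8:int(c[1])+w*3//8,int(c[0])-w//2:int(c[0])+w//2],(400,300),interpolation=cv2.INTER_CUBIC)
a,b=proj(p,tip)[0],proj(q,tip)[0];print(a.astype(int),b.astype(int))
cv2.imwrite('pics/c4.png',cv2.cvtColor(np.hstack([f(T,a,80),f(S,b,80)]),cv2.COLOR_RGB2BGR))
E
```

```text
{'position': [0.5402, -0.2193, 0.3751], 'ft_force': [-0.4681, 0.8096, -2.3151], 'torque': [0.0114, 0.0114, -0.0068], 'clock': 9.6667}
shift [ 0.01 -0.    0.01] turn [-0.  0. -0.]
[ 0.51733425 -0.34726436  0.39411762] [[447.15782157 210.3023196 ]] [[392.84798021 110.44268307]]
[447 210] [392 110]
```

View pics/c4.png

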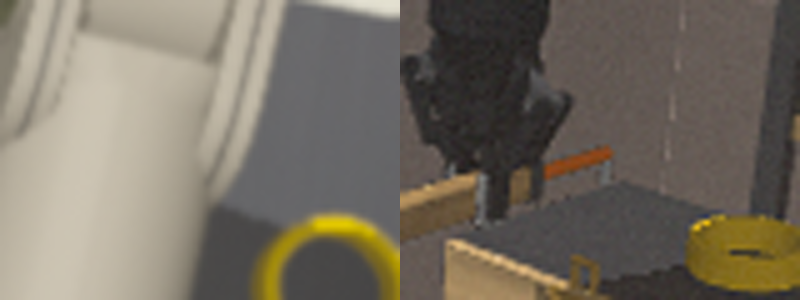

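{"method": "carry_out", "body": {"commands": [[[0,0,0.25,0,0,0],[0,0,0.3,0,0,0],[0,0,0.3,0,0,0],[0,0,0.25,0,0,0],[0,0,0.2,0,0,0],[0,0,0.15,0,0,0],[0,0,0.1,0,0,0],[0,0,0.1,0,0,0],[0,0,0,0,0,0],[0,0,0,0,0,0]]]}}

```text
clock: 10.6
position: [0.5403, -0.2193, 0.3095]
ee_rot: [0.767, 0.641, 0.0, 0.0]
ft_force: [0.0, -0.3, -2.0]
grip_width: 0.216
grasp_force: 117.3
```

```bash
python3 - <<'E'
from h import *
o=get_obs();print({k:np.round(o[k],4).tolist() for k in('position','ft_force','torque','clock')})
S,q=snap('side','s5.png')
A=Rn.from_quat(o['ee_rot']).as_matrix()
X=[o['position']+A@np.array([-.13,0,-.019]),o['position']+A@np.array([-.13,0,.006]),[.5193,-.3353,.317]]
print((proj(q,X)-[360,105]))
cv2.imwrite('pics/c5.png',cv2.cvtColor(cv2.resize(S[105:150,360:420],(800,600),interpolation=cv2.INTER_CUBIC),cv2.COLOR_RGB2BGR))
E
```

```text
{'position': [0.5403, -0.2193, 0.3095], 'ft_force': [0.0366, -0.3107, -1.9606], 'torque': [-0.0206, 0.0236, -0.0235], 'clock': 10.6}
[[31.12222241 23.38894919]
 [30.47820935 30.02859036]
 [28.59409161 27.29462101]]
```

View pics/c5.png

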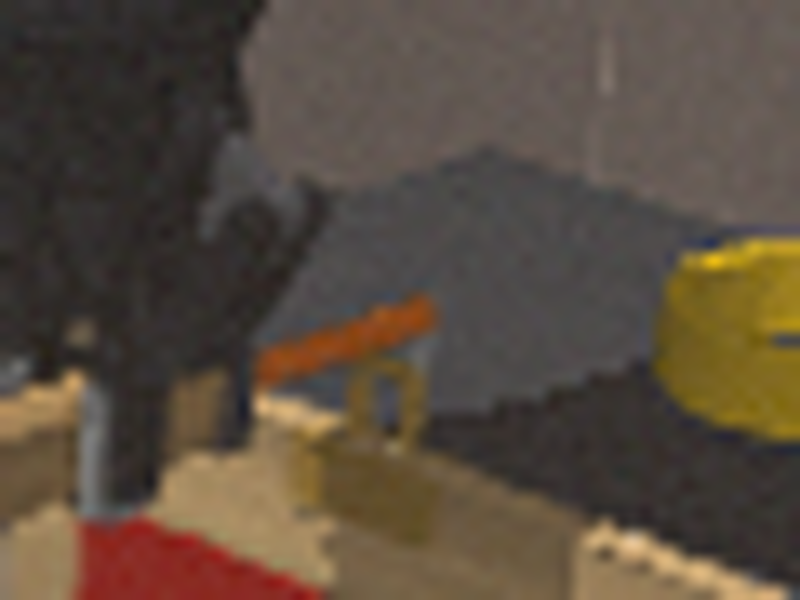

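```bash
python3 - <<'E'
from h import *
r=147.;t0=.034
def W(t):
    F=(.65+.4*t)/.147
    k=np.interp(t,[.034,.15,.8,1.57],[0,2,2,-3])
    return np.array([r*np.sin(t)-r*np.sin(t0)+5*np.interp(t,[t0,.06],[0,1])+k, r*(np.cos(t0)-np.cos(t))+3.5*min(1,(t-t0)/.3)+1.6*F*np.sin(t)**2*1.0+ (4 if t>1.5 else 0)*0])
ts=np.r_[t0,.06,np.linspace(.15,1.57,19)]
p=np.array([W(t) for t in ts])
for t,a,d in zip(ts[1:],p[1:],np.diff(p,axis=0)): print(round(t,2),a.round(1),(d/40).round(3))
E
```

```text
0.06 [9.3 0.5] [0.232 0.013]
0.15 [24.   3.1] [0.368 0.065]
0.23 [35.4  6.4] [0.285 0.084]
0.31 [46.5 10.8] [0.279 0.109]
0.39 [57.4 15.5] [0.273 0.118]
0.47 [68.  20.9] [0.264 0.135]
0.54 [78.1 27.2] [0.254 0.158]
0.62 [87.8 34.4] [0.242 0.18 ]
0.7 [97.  42.4] [0.228 0.201]
0.78 [105.5  51.2] [0.214 0.22 ]
0.86 [113.   60.7] [0.188 0.238]
0.94 [119.7  70.9] [0.167 0.253]
1.02 [125.7  81.5] [0.149 0.267]
1.1 [130.9  92.7] [0.13  0.279]
1.18 [135.2 104.2] [0.109 0.288]
1.25 [138.8 116. ] [0.088 0.295]
1.33 [141.4 128. ] [0.066 0.3  ]
1.41 [143.2 140.1] [0.044 0.302]
1.49 [144.  152.2] [0.022 0.302]
1.57 [144.  164.2] [-0.001  0.3  ]
```

{"method": "carry_out", "body": {"commands": [[[0.05,0,0,0,0,0],[0.08,0,0.01,0,0,0],[0.1,0,0,0,0,0],[0.09,0,0.01,0,0,0],[0.09,0,0.02,0,0,0],[0.09,0,0.02,0,0,0],[0.1,0,0.02,0,0,0],[0.1,0,0.03,0,0,0],[0.1,0,0.03,0,0,0],[0.09,0,0.03,0,0,0],[0.09,0,0.03,0,0,0],[0.09,0,0.04,0,0,0],[0.09,0,0.04,0,0,0],[0,0,0,0,0,0]]]}}

```text
clock: 11.82
position: [0.5487, -0.1725, 0.298]
ee_rot: [0.767, 0.642, 0.0, -0.0]
ft_force: [-1.0, -2.9, 0.2]
grip_width: 0.217
grasp_force: 117.6
```

```bash
python3 - <<'E'
from h import *
o=get_obs();print({k:np.round(o[k],4).tolist() for k in('position','ft_force','torque','clock')})
S,q=snap('side','s6.png')
cv2.imwrite('pics/c6.png',cv2.cvtColor(cv2.resize(S[100:160,350:430],(800,600),interpolation=cv2.INTER_CUBIC),cv2.COLOR_RGB2BGR))
E
```

```text
{'position': [0.5487, -0.1725, 0.298], 'ft_force': [-1.0246, -2.9144, 0.158], 'torque': [-0.9557, 0.1608, 0.021], 'clock': 11.8167}
```

View pics/c6.png

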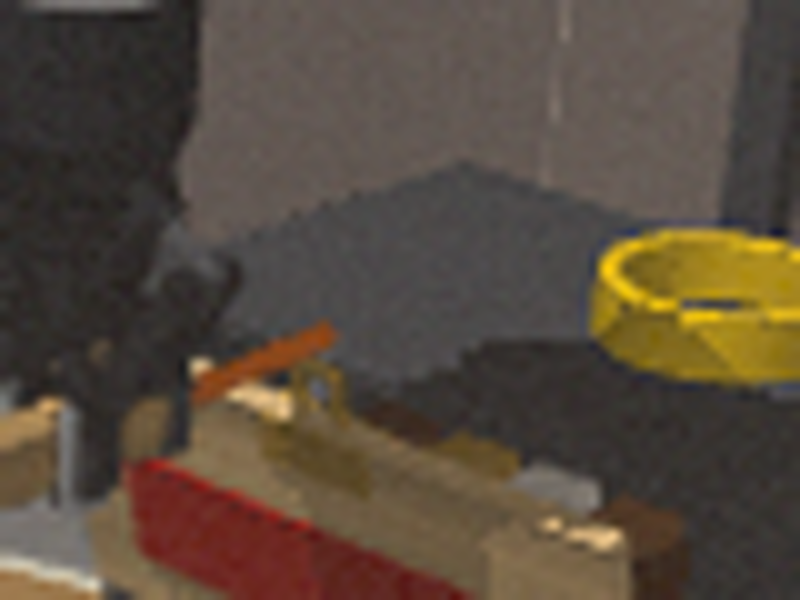

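{"method": "carry_out", "body": {"commands": [[[0.09,0,0.04,0,0,0],[0.09,0,0.04,0,0,0],[0.09,0,0.04,0,0,0],[0.09,0,0.04,0,0,0],[0.09,0,0.05,0,0,0],[0.09,0,0.05,0,0,0],[0.09,0,0.05,0,0,0],[0.08,0,0.05,0,0,0],[0.08,0,0.05,0,0,0],[0.08,0,0.06,0,0,0],[0.08,0,0.06,0,0,0],[0.08,0,0.06,0,0,0],[0.08,0,0.07,0,0,0],[0.08,0,0.07,0,0,0],[0.07,0,0.06,0,0,0]]]}}

```text
clock: 13.12
position: [0.5575, -0.1235, 0.2663]
ee_rot: [0.767, 0.642, 0.0, 0.0]
ft_force: [-0.5, -3.3, 2.5]
grip_width: 0.217
grasp_force: 117.8
```

{"method": "carry_out", "body": {"commands": [[[0.07,0,0.07,0,0,0],[0.07,0,0.07,0,0,0],[0.07,0,0.08,0,0,0],[0.06,0,0.08,0,0,0],[0.06,0,0.08,0,0,0],[0.06,0,0.08,0,0,0],[0.06,0,0.08,0,0,0],[0.06,0,0.08,0,0,0],[0.05,0,0.09,0,0,0]]]}}

```text
clock: 13.87
position: [0.5616, -0.1012, 0.2381]
ee_rot: [0.767, 0.642, 0.0, 0.0]
ft_force: [0.5, -0.6, 5.9]
grip_width: 0.215
grasp_force: 118.4
```

{"method": "carry_out", "body": {"commands": [[[0.05,0,0.09,0,0,0],[0.05,0,0.09,0,0,0],[0.05,0,0.09,0,0,0],[0.05,0,0.09,0,0,0],[0.04,0,0.09,0,0,0],[0.04,0,0.1,0,0,0],[0.04,0,0.1,0,0,0],[0.04,0,0.1,0,0,0],[0.03,0,0.09,0,0,0],[0.03,0,0.1,0,0,0],[0.03,0,0.1,0,0,0],[0.03,0,0.1,0,0,0]]]}}

```text
clock: 14.87
position: [0.5655, -0.0798, 0.193]
ee_rot: [0.766, 0.643, 0.002, -0.001]
ft_force: [1.5, 8.2, 8.0]
grip_width: 0.213
grasp_force: 118.8
```

{"method": "carry_out", "body": {"commands": [[[0.02,0,0.1,0,0,0],[0.02,0,0.1,0,0,0],[0.02,0,0.1,0,0,0],[0.02,0,0.1,0,0,0],[0.01,0,0.1,0,0,0],[0.01,0,0.1,0,0,0]]]}}

```text
clock: 15.37
position: [0.5664, -0.0746, 0.169]
ee_rot: [0.766, 0.643, 0.002, -0.001]
ft_force: [1.8, 10.3, 6.4]
grip_width: 0.22
grasp_force: 118.7
```

{"method": "carry_out", "body": {"commands": [[[0.05,0,0,0,0,0],[0.04,0,0,0,0,0],[0,0,0,0,0,0]]]}}

```text
clock: 15.62
position: [0.5664, -0.0744, 0.1685]
ee_rot: [0.767, 0.642, 0.0, -0.0]
ft_force: [1.4, 1.7, 5.9]
grip_width: 0.214
grasp_force: 118.5
```

```bash
python3 - <<'E'
from h import *
o=get_obs();print({k:np.round(o[k],4).tolist() for k in('position','ft_force','torque','clock')})
n=np.array([.176,.984]);print('out from start',(np.array(o['position'][:2])-[.5403,-.2193])@n,'z drop',.3095-o['position'][2])
S,q=snap('side','s7.png');im=S.astype(int)
A=Rn.from_quat(o['ee_rot']).as_matrix();tip=o['position']+A@np.array([-.13,0,-.019])
print('pred tip',proj(q,tip))
og=(im[...,0]>120)&(im[...,1]<im[...,0]*.55)&(im[...,1]>im[...,0]*.25)&(im[...,2]<im[...,1]*.6)
c=proj(q,tip)[0].astype(int); og[:c[1]-25]=0;og[c[1]+25:]=0;og[:,:c[0]-40]=0;og[:,c[0]+20:]=0
ys,xs=np.nonzero(og)
for y in sorted(set(ys)): print(y,xs[ys==y].tolist())
hinge=np.array([.5184,-.3402]);
for t in(1.2,1.3,1.4,1.5,1.57): print(t,proj(q,np.r_[hinge+n*.147*np.sin(t),.17+.147*np.cos(t)])[0].round(1))
E
```

```text
{'position': [0.5664, -0.0744, 0.1685], 'ft_force': [1.3866, 1.673, 5.9117], 'torque': [-0.4014, -0.2716, 0.1713], 'clock': 15.6167}
out from start 0.14717079180700726 z drop 0.14096850291916502
pred tip [[359.65705611 176.36976312]]
173 [359, 360]
174 [357, 358, 359, 360]
175 [355, 356, 357, 359]
176 [354, 355, 356]
177 [352, 353, 354]
178 [351, 352, 353]
179 [349, 350, 351]
180 [347, 348]
1.2 [361.  166.9]
1.3 [359.8 170.9]
1.4 [358.9 174.9]
1.5 [358.3 178.8]
1.57 [358.1 181.4]
```

{"method": "carry_out", "body": {"commands": [[[0.01,0,0.08,0,0,0],[0.01,0,0.1,0,0,0],[0.01,0,0.1,0,0,0],[0.01,0,0.1,0,0,0],[0,0,0.08,0,0,0]]]}}

```text
clock: 16.08
position: [0.5667, -0.0732, 0.15]
ee_rot: [0.767, 0.642, 0.001, -0.0]
ft_force: [1.7, 2.6, 5.4]
grip_width: 0.217
grasp_force: 118.5
```

{"method": "carry_out", "body": {"commands": [[[0.01,0,0.05,0,0,0],[0,0,0.05,0,0,0],[0,0,0,0,0,0]]]}}

```text
clock: 16.33
position: [0.5667, -0.0732, 0.1461]
ee_rot: [0.767, 0.642, 0.0, 0.0]
ft_force: [2.2, 1.5, 6.7]
grip_width: 0.218
grasp_force: 118.6
```

{"method": "carry_out", "body": {"commands": [[[0,0,0.05,0,0,0],[0,0,0.05,0,0,0],[0,0,0,0,0,0]]]}}

```text
clock: 16.58
position: [0.5669, -0.0737, 0.1425]
ee_rot: [0.767, 0.641, 0.0, 0.0]
ft_force: [1.3, 0.7, 9.4]
grip_width: 0.216
grasp_force: 118.9
```

```bash
cat > chk.py <<'E'
from h import *
import sys
o=get_obs();print({k:np.round(o[k],4).tolist() for k in('position','ft_force','torque','clock')})
S,q=snap('side',sys.argv[1]);im=S.astype(int)
A=Rn.from_quat(o['ee_rot']).as_matrix();tip=o['position']+A@np.array([-.13,0,-.019])
c=proj(q,tip)[0];print('pred tip',c);c=c.astype(int)
og=(im[...,0]>120)&(im[...,1]<im[...,0]*.55)&(im[...,1]>im[...,0]*.25)&(im[...,2]<im[...,1]*.6)
og[:c[1]-15]=0;og[c[1]+15:]=0;og[:,:c[0]-20]=0;og[:,c[0]+20:]=0
ys,xs=np.nonzero(og);print([(y,xs[ys==y].min(),xs[ys==y].max()) for y in sorted(set(ys))])
E
python3 chk.py s8.png
```

```text
{'position': [0.5669, -0.0737, 0.1425], 'ft_force': [1.2796, 0.6846, 9.4175], 'torque': [-1.1354, 0.0495, 0.0535], 'clock': 16.5833}
pred tip [359.04755552 182.95740861]
[(np.int64(178), np.int64(359), np.int64(359)), (np.int64(179), np.int64(357), np.int64(359)), (np.int64(180), np.int64(356), np.int64(358)), (np.int64(181), np.int64(353), np.int64(355)), (np.int64(182), np.int64(353), np.int64(354)), (np.int64(183), np.int64(350), np.int64(352)), (np.int64(184), np.int64(350), np.int64(351)), (np.int64(185), np.int64(348), np.int64(350)), (np.int64(186), np.int64(347), np.int64(348))]
```

{"method": "carry_out", "body": {"commands": [[[0,0,0.04,0,0,0],[0,0,0,0,0,0],[0,0,0,0,0,0]]]}}

```text
clock: 16.88
position: [0.567, -0.0738, 0.1413]
ee_rot: [0.767, 0.641, 0.0, 0.001]
ft_force: [0.5, 1.8, 10.6]
grip_width: 0.216
grasp_force: 119.1
```

{"method": "carry_out", "body": {"commands": [[[0,0,-0.05,0,0,0],[-0.01,0,-0.06,0,0,0],[-0.01,0,-0.06,0,0,0],[-0.02,0,-0.07,0,0,0],[-0.02,0,-0.07,0,0,0],[-0.02,0,-0.07,0,0,0],[-0.02,0,-0.05,0,0,0],[-0.01,0,-0.05,0,0,0],[0,0,0,0,0,0]]]}}

```text
clock: 17.63
position: [0.5652, -0.0787, 0.1594]
ee_rot: [0.768, 0.641, -0.001, -0.0]
ft_force: [-0.4, 0.3, -1.8]
grip_width: 0.211
grasp_force: 117.6
```

```bash
python3 chk.py s9.png
```

```text
{'position': [0.5652, -0.0787, 0.1594], 'ft_force': [-0.3567, 0.3006, -1.7881], 'torque': [-0.0294, 0.0546, -0.003], 'clock': 17.6333}
pred tip [360.53636266 178.34535946]
[(np.int64(178), np.int64(359), np.int64(361)), (np.int64(179), np.int64(357), np.int64(359)), (np.int64(180), np.int64(354), np.int64(357)), (np.int64(181), np.int64(352), np.int64(354)), (np.int64(182), np.int64(350), np.int64(352)), (np.int64(183), np.int64(348), np.int64(349))]
```

{"method": "carry_out", "body": {"commands": [[[0,0,-0.08,0,0,0],[0,0,-0.1,0,0,0],[0,0,-0.1,0,0,0],[0,0,-0.1,0,0,0],[0,0,0,0,0,0]]]}}

```text
clock: 18.1
position: [0.5662, -0.078, 0.176]
ee_rot: [0.767, 0.641, 0.0, 0.001]
ft_force: [0.7, -0.1, -0.9]
grip_width: 0.216
grasp_force: 117.5
```

{"method": "carry_out", "body": {"commands": [[[0,0,-0.1,0,0,0],[0,0,-0.12,0,0,0],[0,0,-0.15,0,0,0],[0,0,-0.2,0,0,0],[0,0,-0.3,0,0,0],[0,0,-0.5,0,0,0],[0,0,-0.5,0,0,0],[0,0,-0.5,0,0,0],[0,0,-0.5,0,0,0],[0,0,0,0,0,0],[0,0,0,0,0,0]]]}}

```text
clock: 19.02
position: [0.5663, -0.0779, 0.2913]
ee_rot: [0.767, 0.641, 0.001, 0.001]
ft_force: [-0.2, 0.5, -3.0]
grip_width: 0.214
grasp_force: 117.6
```

```bash
python3 - <<'E'
from h import *
import json
o=get_obs();print({k:np.round(o[k],4).tolist() for k in('position','ft_force','torque','clock')})
# flap check in side view: brass pixels near predicted eye when open vs shut
S,q=snap('side','s10.png')
n=np.array([.176,.984]);h=np.array([.5184,-.3402]);t=np.array([.984,-.176])
for th in(1.57,1.5,1.4):
    c=proj(q,[np.r_[h+n*.125*np.sin(th)+t*y,.17+.125*np.cos(th)+.006] for y in(-.131,.131)]); print(th,c.round(1).tolist())
im=S.astype(int);b=(im[...,0]-im[...,2]>50)&(im[...,0]>110)
# lower-left contour of flap: print last wood row for columns
for u in range(300,420,8): 
    r=np.nonzero(b[120:260,u])[0]+120; print(u,r.min() if len(r) else None,r.max() if len(r) else None,end='; ')
s=json.load(open('seat.json')); go([s[0][0],s[0][1],.2],R=Rn.from_quat(s[1]).as_matrix())
E
```

```text
{'position': [0.5663, -0.0779, 0.2913], 'ft_force': [-0.1902, 0.4761, -3.0437], 'torque': [-0.0224, 0.0537, -0.0307], 'clock': 19.0167}
1.57 [[391.0, 192.0], [337.1, 165.5]]
1.5 [[391.3, 189.6], [337.3, 163.4]]
1.4 [[392.0, 186.2], [337.7, 160.2]]
300 161 211; 308 158 202; 316 156 253; 324 153 255; 332 150 258; 340 158 187; 348 156 189; 356 145 184; 364 159 180; 372 163 199; 380 167 189; 388 160 193; 396 185 192; 404 None None; 412 124 191; shift [ 5.86 -3.51  2.24] turn [ 0.    0.   -4.43]
```

```bash
python3 - <<'E'
from h import *
a=ld('s8')['im'].astype(int);b=ld('s10')['im'].astype(int);e=ld('s7')['im'].astype(int)
for u in(380,388,394):
    print(u,'stop',a[183:200,u,0].tolist(),'\n now',b[183:200,u,0].tolist(),'\n 1.43',e[183:200,u,0].tolist())
E
```

```text
380 stop [107, 104, 103, 110, 118, 114, 105, 57, 63, 92, 105, 103, 104, 113, 117, 116, 118] 
 now [105, 105, 117, 192, 195, 162, 140, 48, 61, 93, 107, 101, 106, 111, 118, 115, 119] 
 1.43 [117, 114, 113, 100, 106, 83, 58, 55, 59, 89, 106, 100, 102, 111, 116, 118, 115]
388 stop [117, 113, 115, 111, 106, 102, 99, 108, 119, 115, 105, 61, 60, 93, 105, 100, 104] 
 now [125, 197, 206, 193, 189, 182, 185, 187, 194, 163, 144, 47, 57, 93, 102, 102, 101] 
 1.43 [99, 102, 104, 116, 118, 111, 105, 103, 100, 80, 54, 54, 57, 94, 108, 103, 102]
394 stop [114, 112, 107, 108, 109, 115, 108, 116, 119, 116, 108, 98, 78, 58, 55, 53, 81] 
 now [112, 123, 198, 196, 197, 203, 199, 200, 116, 115, 111, 97, 83, 53, 56, 60, 79] 
 1.43 [110, 108, 111, 108, 116, 116, 118, 103, 97, 97, 100, 98, 79, 55, 58, 55, 77]
```

{"method": "carry_out", "body": {"commands": [[[0.4,-0.24,0,0,0,0],[0.6,-0.36,0,0,0,0],[0.7,-0.42,0,0,0,0],[0.7,-0.42,0,0,0,0],[0.7,-0.42,0,0,0,0],[0.7,-0.42,0,0,0,0],[0.7,-0.42,0,0,0,0],[0.7,-0.41,0,0,0,0],[0.66,-0.4,0,0,0,0],[0,0,0.3,0,0,-0.7],[0,0,0.4,0,0,-0.8],[0,0,0.5,0,0,-0.8],[0,0,0.5,0,0,-0.8],[0,0,0.3,0,0,-0.7],[0,0,0.2,0,0,-0.63],[0,0,0,0,0,0],[0,0,0,0,0,0],[0,0,0,0,0,0]]]}}

```text
clock: 20.57
position: [0.469, 0.1776, 0.2019]
ee_rot: [0.6, 0.8, 0.0, 0.0]
ft_force: [0.3, -0.3, -2.3]
grip_width: 0.214
grasp_force: 117.4
```

```bash
cat > seat.py <<'E'
from h import *
import json
o=get_obs();print({k:np.round(o[k],4).tolist() for k in('position','ft_force','torque','clock','grip_width')})
s=json.load(open('seat.json')); go(s[0],R=Rn.from_quat(s[1]).as_matrix())
E
python3 seat.py
```

```text
{'position': [0.469, 0.1776, 0.2019], 'ft_force': [0.2556, -0.3323, -2.3373], 'torque': [0.0116, -0.0213, -0.0085], 'clock': 20.5667, 'grip_width': 0.2144}
shift [-0.    0.    3.97] turn [-0.   -0.   -0.02]
```

{"method": "carry_out", "body": {"commands": [[[0,0,0.4,0,0,-0.02],[0,0,0.6,0,0,0],[0,0,0.6,0,0,0],[0,0,0.6,0,0,0],[0,0,0.4,0,0,0],[0,0,0.3,0,0,0],[0,0,0.2,0,0,0],[0,0,0.2,0,0,0],[0,0,0.15,0,0,0],[0,0,0.15,0,0,0],[0,0,0.1,0,0,0],[0,0,0.1,0,0,0],[0,0,0.07,0,0,0],[0,0,0,0,0,0],[0,0,0,0,0,0]]]}}

```text
clock: 21.82
position: [0.4691, 0.1776, 0.047]
ee_rot: [0.598, 0.801, 0.0, 0.0]
ft_force: [-0.2, 0.3, -1.8]
grip_width: 0.213
grasp_force: 117.5
```

```bash
python3 seat.py
```

```text
{'position': [0.4691, 0.1776, 0.047], 'ft_force': [-0.2291, 0.2521, -1.7878], 'torque': [-0.0716, 0.0502, -0.0277], 'clock': 21.8167, 'grip_width': 0.2129}
shift [-0.   0.   0.1] turn [-0.   -0.    0.02]
```

{"method": "carry_out", "body": {"commands": [[[0,0,0.04,0,0,0.02],[0,0,0.04,0,0,0],[0,0,0.02,0,0,0],[0,0,0,0,0,0],[0,0,0,0,0,0]]]}}

```text
clock: 22.23
position: [0.4692, 0.1776, 0.0432]
ee_rot: [0.599, 0.801, 0.0, 0.0]
ft_force: [-1.4, -0.7, 3.2]
grip_width: 0.216
grasp_force: 118.3
```

```bash
python3 seat.py
```

```text
{'position': [0.4692, 0.1776, 0.0432], 'ft_force': [-1.3977, -0.6586, 3.1819], 'torque': [-0.1015, 0.2393, 0.0195], 'clock': 22.2333, 'grip_width': 0.216}
shift [-0. -0.  0.] turn [ 0. -0.  0.]
```

{"method": "carry_out", "body": {"commands": [[[0,0,0,0,0,0],[0,0,0,0,0,0],[0,0,0,0,0,0]]], "hand": 1, "force": 20}}

```text
clock: 22.48
position: [0.4693, 0.1776, 0.0431]
ee_rot: [0.599, 0.801, 0.0, 0.0]
ft_force: [0.1, -1.3, 5.3]
grip_width: 0.216
grasp_force: 118.4
```

{"method": "carry_out", "body": {"commands": [[[0,0,0,0,0,0],[0,0,0,0,0,0],[0,0,0,0,0,0],[0,0,0,0,0,0],[0,0,0,0,0,0],[0,0,0,0,0,0],[0,0,0,0,0,0],[0,0,0,0,0,0],[0,0,0,0,0,0],[0,0,0,0,0,0]]], "hand": -1}}

```text
clock: 23.32
position: [0.469, 0.1776, 0.0429]
ee_rot: [0.599, 0.801, -0.0, 0.0]
ft_force: [0.8, -0.7, -0.2]
grip_width: 1.001
grasp_force: 0.0
```

{"method": "carry_out", "body": {"commands": [[[0,0,-0.3,0,0,0],[0,0,-0.5,0,0,0],[0,0,-0.7,0,0,0],[0,0,-0.8,0,0,0],[0,0,-0.8,0,0,0],[0,0,-0.8,0,0,0],[0,0,-0.8,0,0,0],[0,0,-0.5,0,0,0],[0,0,-0.29,0,0,0],[0,0,0,0,0,0],[0,0,0,0,0,0],[0,0,0,0,0,0]]]}}

```text
clock: 24.32
position: [0.4684, 0.1773, 0.2612]
ee_rot: [0.599, 0.801, -0.001, -0.001]
ft_force: [0.8, -0.0, 0.4]
grip_width: 1.001
grasp_force: 0.0
```

```bash
python3 - <<'E'
from h import *
o=get_obs();print({k:np.round(o[k],4).tolist() for k in('position','ft_force','clock','grip_width')})
snap('wrist','w9.png')
for f in('w2','w9'):
    W=ld(f);im=W['im'].astype(int)
    m=(im[...,0]>170)&(im[...,1]>140)&(im[...,2]>80)&(im[...,0]-im[...,2]>40)
    og=(im[...,0]>200)&(im[...,1]<140)&(im[...,2]<60);og[:,:280]=0;og[:,370:]=0
    Q=[]
    for v in range(80,196,4):
        x=np.nonzero(m[v,300:350])[0]+300
        if len(x)>8: Q.append(onz(W,np.median(x),v,.075))
    Q=np.array(Q);y=np.polyfit(Q[:,1],Q[:,0],1)
    ys,xs=np.nonzero(og);k=ys>ys.max()-3
    c=np.nonzero(m[:60,322:327].mean(1)>.5)[0].min()
    print(f,'yaw',np.arctan2(-1,-y[0]),'x at y=.2',np.polyval(y,.2),'rod end',onz(W,xs[k].mean(),ys.max()+.5,.065),'rear',onz(W,324,c,.075))
E
```

```text
{'position': [0.4684, 0.1773, 0.2612], 'ft_force': [0.7875, -0.0357, 0.3706], 'clock': 24.3167, 'grip_width': 1.0012}
w2 yaw -1.2851042233847172 x at y=.2 0.4629620924405592 rod end [0.50518257 0.05168146 0.065     ] rear [0.42858184 0.31790601 0.075     ]
w9 yaw -1.285492867401991 x at y=.2 0.46444184617120915 rod end [0.50700107 0.05200087 0.065     ] rear [0.42874492 0.31863092 0.075     ]
```

```bash
python3 - <<'E'
from h import *
b,_=snap('side','s11.png');a=ld('s10')['im']
d=np.abs(a[150:215,330:400].astype(int)-b[150:215,330:400]).max(2);print((d>40).sum(), b[183:200,388,0].tolist(), b[183:200,380,0].tolist())
E
```

```text
591 [199, 203, 204, 194, 188, 186, 184, 187, 195, 162, 143, 55, 62, 93, 103, 105, 104] [181, 187, 184, 195, 197, 160, 146, 50, 67, 94, 110, 102, 105, 112, 117, 118, 119]
```

Flap edge is unchanged at the stop (the other differences are only the arm's shadow and absence).

```bash
python3 -c "
from workcell import hand_in
print(hand_in())"
```

```text
the job is handed in; nothing more can be done
None
```

The flap is open against its stop, and the pole is back in its rest within about 2 mm of where it lay, released, with the job handed in at about 24 s. The one rough moment was near the end of the swing, when the prong jammed toward the panel and the sampled force reached about 13.5 N, under the 15 N limit, before I shifted outward and it dropped.

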